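# Open-circuit zero with sprung test tweezers

### The job

The core tester needs its open-circuit zero: take the sprung test tweezers off their rest by the grip plates, squeeze them until their tips are as far apart as the two brass channels of the reference block, and lower the tips into the channels, left tip in left channel, right in right. Finish while still holding the tweezers like that, level and steady, the tips below the channel rims and standing free, not pressing on sides or bottom. Never squeeze the two tips together on each other, do not shift the channels, and leave the other things on the bench where they are.

Things in the scene. Friction and masses are not known exactly. Their poses are not given: they have to be found in the camera images.
- tweezers_grip (a point): Centre of the loose sprung test tweezers (60 g): midway between their two black grip plates, half-way up, 40 mm above the table at the start. x runs along the tweezers from tail to tips, y to their left, z up. Grip the plates' outer faces here from above, closing along y. Plates are 12 mm high, from 21 mm behind to 23 mm ahead of this point, outer faces 43 mm apart when relaxed.
- tweezers: Black hinge block at the tail of the tweezers (185 mm long, 12 mm high: two steel leaves spread forward from it, black grip plates, thin steel tips). Origin on its underside between the two hinges, which lie 5 mm either side of the middle; 96 mm behind and 6 mm below the grip point, same axes. A short rubber stub ends 33 mm behind the origin. Centre of mass near the rear edge of the grip plates.
- tip_left (a point): Centre of the left tweezers tip, 48 mm ahead of the grip point and at its height. The tip is 8 mm high and 4 mm thick sideways; it ends 7 mm ahead of this point and runs thin and straight for 14 mm behind it.
- tip_right (a point): The same point of the right tip. Tip centres are 39 mm apart when relaxed; squeezing brings them together.
- leaf_left (a joint): Squeeze q of the left leaf about its hinge, rad: 0 relaxed, 0.125 with the tips all but touching. Spring 24 N m/rad per leaf (14 N at the plates for q = 0.057). With both leaves at q: width over the grip plates = 43 mm - 192 mm x q, distance between tip centres = 39.4 mm - 288 mm x q. The plates' outer faces are parallel at q = 0.057 (plates 32 mm, tips 23 mm).
- leaf_right (a joint): Squeeze of the right leaf, as leaf_left.
- rest: Fixed rest under the tweezers: pale wooden base plate 165 x 60 x 6 mm, origin at the centre of its underside, x towards the tips. Two saddles, tops 34 mm above the table: 56 mm wide (along y) from x = +45 to +55 mm, and 34 mm wide from x = -65 to -51 mm. The grip point is near x = +21 mm, with only the base plate beneath it.
- block: Fixed reference block, origin at table height. x points away from its open front, y to its left. Two U-shaped brass channels side by side along y, open at the top and both ends, 18 mm long, 11 mm wide inside, walls 3 mm, floor 26 mm and rims 46 mm above the table, middles at x = 0. Base plate 8 mm high, x = -18 to +58 mm; grey housing to 58 mm high behind, x = +23 to +53 mm. Tips enter from above.
- slot_left (a point): Middle of the left channel, 36 mm above the table, 10 mm below its rims and 10 mm above its floor. Axes as the block.
- slot_right (a point): Middle of the right channel, likewise. This channel stands on a stiff slide: the distance between the two middles differs each time, from 18 to 28 mm.
- core: Bystander: bare wound-steel ring core, 84 mm outside, 56 mm inside, 20 mm high, lying flat; loose, not part of the job.
- varnish: Bystander: small closed jar, 42 mm across, 55 mm high; loose, not part of the job.
- marker: Bystander: black marker pen, 122 mm long, 12 mm thick, lying; loose, not part of the job.
- screwdriver: Bystander: screwdriver with grey handle, lying; loose, not part of the job.
- tape: Bystander: white roll of tape, 76 mm across, 18 mm high, lying flat; loose, not part of the job.
- ruler: Bystander: flat steel ruler, 200 x 20 x 3 mm; loose, not part of the job.
- weight_bar: Bystander: small dark steel bar, 70 x 30 x 20 mm; loose, not part of the job.
Mind the look-alikes: they are no part of the job. Leave any green or red look-alike of the block alone.

How it is judged:
On the way:
1. the tweezers are held by the fingers, lifted clear of their rest (height (world z) of tweezers_grip above 0.055 m and contact force between tweezers and rest below 0.05 N and contact force between the fingers and tweezers above 1 N), for 0.2 s.
At the end, for the whole second after the job is handed in: Fingers hold the tweezers (over 1 N), still, level within 0.25 rad; each tip centre in its own channel: within 4.5 mm of its middle sideways, 9 mm lengthwise, from 7.5 mm below to 6.5 mm above mid-height; tweezers and block press on each other with less than 3 N (y of tip_left in the frame of slot_left between -0.0045 and 0.0045 m and x of tip_left in the frame of slot_left between -0.009 and 0.009 m and z of tip_left in the frame of slot_left between -0.0075 and 0.0065 m and y of tip_right in the frame of slot_right between -0.0045 and 0.0045 m and x of tip_right in the frame of slot_right between -0.009 and 0.009 m and z of tip_right in the frame of slot_right between -0.0075 and 0.0065 m and contact force between the fingers and tweezers above 1 N and contact force between tweezers and block below 3 N and angle between tweezers's own z axis and vertical below 0.25 rad and linear speed of tweezers below 0.02 m/s and velocity of joint leaf_left between -0.1 and 0.1 rad/s and velocity of joint leaf_right between -0.1 and 0.1 rad/s); the arm keeps its last pose, push and grip.
It fails at once if the tips are squeezed together on each other (centres under 7 mm apart, 3 mm clear) (distance between tip_left and tip_right below 0.007 m).
It fails at once if a channel of the block is shifted by more than 3 mm (distance of slot_right from where it was at the start of the episode above 0.003 m).
It fails at once if a bystander is moved by more than 25 mm (distance of any of core, varnish, marker, screwdriver, tape, ruler, weight_bar from where it was at the start of the episode above 0.025 m).
It also fails if it takes over 40 s, if anything falls off the work surface, if the arm or the gripper's body presses on something with over 40 N, if the wrist force passes 120 N, or if a joint passes its speed limit or range.

### The arm

A 7-joint arm with a two-finger parallel gripper is mounted at the origin on the work surface. World frame = base frame: x ahead of the robot, y to its left, z up, the work surface at z = 0. Lengths are in m, angles in rad, forces in N, time in s.
With the tool pointing down it reaches from about 0.35 to 0.9 m from the base axis. Payload 19.9 kg.
Tool frame: the origin (TCP) lies midway between the tips of the shut fingers; the grasp point (between the pads) lies 19 mm behind it (arm.grip_point_offset is the distance from the TCP to the grasp point, in m); z points along the fingers, y is the line along which they close (so a half turn about z gives the same grasp; the last joint's range is limited). The gripper opens to 94 mm and grips with 3 to 60 N. Pads are 16 mm wide; open, the fingers measure 119 mm over their backs; the gripper's body (75 mm by 177 mm) begins 78 mm behind the grasp point.
Start: joints at [1.179, 0.417, -0.01, 1.614, 0.005, 1.111, -0.053], TCP at [0.215, -0.587, 0.205] pointing down, gripper open.
Joint ranges: [-2.81, 2.81], [-0.39, 2.02], [-1.27, 1.25], [0.06, 2.57], [-1.19, 4.33], [0.19, 2], [-2.82, 2.82]. Speed limits (rad/s): [1.89, 1.89, 2.39, 2.39, 3.01, 3.01, 3.01].

### API

Orientations are given as a unit quaternion [x, y, z, w].
In Python, from bench import sensors, cams, arm gives the robot as it stands. The module is installed in compiled form; this text tells all that it offers.
- The arm moves only by the tool move_arm, never from a script. Its argument "steps" is a list of rows, each a list of 2 entries, a list of its own where there are three numbers: the shift along the tool's x, y, z in mm, then the turn about the tool's z in rad. A call has exactly 8 rows; each row is the pose to reach, as a shift and turn from the pose commanded when the call began, along the tool's axes at that moment; what a row does not reach only later rows make up. A row lasts 1/10 s, in which the tool goes at most 50 mm and 8.59 degrees, less where a joint would pass 70% of its speed; a pose out of reach is approached as far as the arm can. A call with a gripper value outside its range is refused whole. "fingers" is the finger opening in mm, from 0 to 94, set as the call begins (left out, the last holds). The fingers move at their own pace and stop on an object; "squeeze" is the grip in N (left out, the last holds). Time passes only in rows, so rows that repeat a pose let the fingers close, or fill a call up. It gives the time, the measured TCP pose, the force, the opening and the grip force at its end, in the units of the state.
- sensors.get_obs(): the state, without advancing time (a new reading comes with each control period).
- cams.read_camera(name): name is "scene" or "side" or "wrist"; returns the picture (384x512x3 uint8, blue, green, red); there is no depth.
- cams.calibration(name): a dict with "fx", "fy", "cx", "cy" (pixels), "rvec" (rotation vector, rad) and "tvec" (3), from world to camera coordinates, as OpenCV has them. Camera axes: x right, y down, z forward; pixel columns grow to the right and rows downward; lengths in m; the calibration is good to about 2 mm. A picture is of the moment at which its call begins: read the wrist's pose just before it. calibration takes no time and is no camera call; for the wrist camera it gives the pose at the moment of the call.
- arm.job_done(): hands the job in; it is judged then, once.
The state is a dict: "clock": time; "joints": joint angles; "joint_vel": joint speeds; "joint_efforts": joint torques, N m; "position": TCP position; "ee_rot": TCP orientation; "wrist_force": force on the tool from outside, world axes, zero at the start; "ft_torque": the same for the moment, N m; "opening": finger opening in m; "finger_force": force on a finger pad.
Only numpy, scipy, OpenCV 4.12 (cv2) and the standard library are available. Lean on these libraries where they do the work, as an engineer would, in place of code of your own. Each camera call takes 0.05 s, during which the arm holds its last target. There are 200 camera calls.

## Working session

There is one attempt and no reset: what is moved stays moved. The work goes in short steps, Python scripts to look and compute and a tool call to move; the robot and the scene stay as the last step left them, time stands still between calls to the robot, and variables do not carry over. Pictures are saved under pics/ and viewed, at most 10 in all, crops included, and the job is handed in when it is done.

Besides the shell and the picture viewer there is one more tool, called after "Emit:" as name(argument=value, ...), one argument or row to a line, values as JSON. move_arm: Moves the arm, as the interface text tells. Its arguments: {"type":"object","properties":{"steps":{"type":"array","items":{"type":"array"}},"fingers":{"type":"number"},"squeeze":{"type":"number"}},"required":["steps"]}

```bash
mkdir -p pics; ls; python3 - <<'E'
from bench import sensors,cams,arm
import cv2,numpy as np
for n in ("scene","side"):
    cv2.imwrite(f"pics/{n}0.png",cams.read_camera(n)); c=cams.calibration(n); print(n,c)
    R=cv2.Rodrigues(np.array(c["rvec"]))[0]; print(-R.T@np.array(c["tvec"]).ravel())
o=sensors.get_obs();print(o["clock"],o["position"],o["ee_rot"],o["opening"],arm.grip_point_offset)
E
```

```text
pics
scene {'fx': 490.96687227950696, 'fy': 490.96687227950696, 'cx': 254.52227724778658, 'cy': 184.38878054203934, 'rvec': array([ 1.72885877,  1.75166764, -0.77747477]), 'tvec': array([ 0.07940546, -0.28754745,  2.21494693])}
[ 1.82144749 -0.03078392  1.29474324]
side {'fx': 424.2780691385562, 'fy': 424.2780691385562, 'cx': 248.76361660441557, 'cy': 193.58221821063668, 'rvec': array([ 0.52671837, -2.71481625,  1.12161268]), 'tvec': array([0.414433  , 0.19945608, 1.10324197])}
[0.13281592 0.74482304 0.92535336]
0.1 [ 0.21464988 -0.58664158  0.20491888] [ 9.84660466e-01  1.74480642e-01 -1.32990824e-04 -5.04902522e-04] 0.09401131216064654 0.0188
```

View pics/scene0.png

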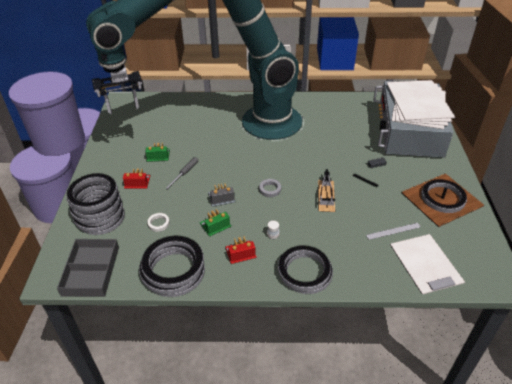

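View pics/side0.png

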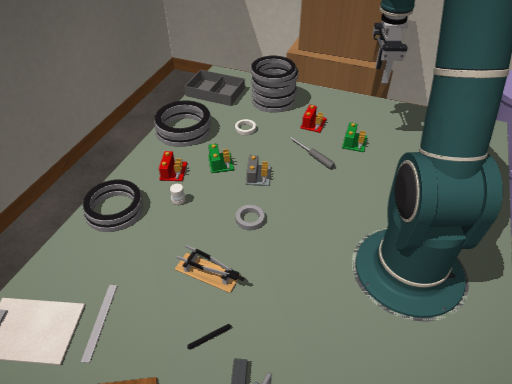

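The scene view shows the tweezers on their rest at about (327,190), with the tips towards the camera. The grey block is at (221,195) with its brass channels on the robot side. Green and red blocks are decoys.

```bash
cat > h.py <<'E'
from bench import sensors,cams,arm
import cv2,numpy as np
from scipy.spatial.transform import Rotation as Ro
def rays(c,uv):
    K=np.array([[c["fx"],0,c["cx"]],[0,c["fy"],c["cy"]],[0,0,1]])
    R=cv2.Rodrigues(np.array(c["rvec"],float))[0]; t=np.array(c["tvec"],float).ravel()
    uv=np.atleast_2d(np.array(uv,float)); d=(np.linalg.inv(K)@np.c_[uv,np.ones(len(uv))].T).T@R
    return -R.T@t,d
def onz(c,uv,z):
    o,d=rays(c,uv); return o+d*((z-o[2])/d[:,2])[:,None]
def proj(c,P):
    K=np.array([[c["fx"],0,c["cx"]],[0,c["fy"],c["cy"]],[0,0,1]])
    return cv2.projectPoints(np.atleast_2d(np.array(P,float)),np.array(c["rvec"],float),np.array(c["tvec"],float),K,None)[0][:,0]
def tool(P):  # world point(s) in tool frame, mm
    o=sensors.get_obs(); return (np.atleast_2d(P)-o["position"])@Ro.from_quat(o["ee_rot"]).as_matrix()*1000
E
python3 - <<'E'
from h import *
s=cams.calibration("scene");d=cams.calibration("side")
print("tw",onz(s,[(327,190),(326,173),(321,208),(333,208)],.04).round(3)); print(onz(d,[(208,268),(240,279)],.04).round(3))
print("blk",onz(s,[(221,195),(215,188),(230,186)],.046).round(3)); print(onz(d,[(258,168),(265,168)],.046).round(3))
print("core,varnish",onz(s,[(270,187),(273,230)],.02).round(3))
w=cams.calibration("wrist");o,dd=rays(w,[(256,192)]);print(o,dd,w["fx"],sensors.get_obs()["position"]); print(onz(w,[(0,0),(512,0),(512,384),(0,384)],0))
E
```

```text
tw [[0.496 0.199 0.04 ]
 [0.401 0.204 0.04 ]
 [0.589 0.169 0.04 ]
 [0.589 0.212 0.04 ]]
[[0.472 0.211 0.04 ]
 [0.384 0.211 0.04 ]]
blk [[ 0.531 -0.192  0.046]
 [ 0.494 -0.217  0.046]
 [ 0.483 -0.162  0.046]]
[[ 0.49  -0.181  0.046]
 [ 0.47  -0.189  0.046]]
core,varnish [[ 0.459 -0.012  0.02 ]
 [ 0.678 -0.003  0.02 ]]
[ 0.27918387 -0.56235062  0.38269782] [[-0.23897184 -0.07644486 -0.96820081]] 267.64215295099524 [ 0.21464988 -0.58664158  0.20491888]
[[ 0.30895287 -0.20435055  0.        ]
 [ 0.52945272 -0.80982782  0.        ]
 [ 0.00892048 -1.14197065  0.        ]
 [-0.30627634 -0.28311644  0.        ]]
```

Emit:
move_arm(
  steps=[
    [[37.5,-28.5,2.5],0.05],
    [[75,-57,5],0.09],
    [[112.5,-85.5,7.5],0.13],
    [[150,-114,10],0.18],
    [[187.5,-142.5,12.5],0.22],
    [[225,-171,15],0.26],
    [[262.5,-199.5,17.5],0.31],
    [[300,-228,20],0.35],
  ],
)

```text
clock: 0.9
position: [0.4187, -0.2679, 0.1853]
ee_rot: [1.0, -0.001, -0.0, 0.0]
wrist_force: [1.7, -1.1, 0.8]
opening: 0.0939
finger_force: 0.0
```

Emit:
move_arm(
  steps=[
    [[27,-35,3],0],
    [[54,-70,5],0],
    [[60,-88,10],0],
    [[60,-88,10],0],
    [[60,-88,10],0],
    [[60,-88,10],0],
    [[60,-88,10],0],
    [[60,-88,10],0],
  ],
)

```text
clock: 1.7
position: [0.4778, -0.1824, 0.1756]
ee_rot: [1.0, -0.0, 0.0, 0.0]
wrist_force: [0.2, -0.1, -0.2]
opening: 0.0939
finger_force: 0.0
```

```bash
python3 - <<'E'
from h import *
o=sensors.get_obs();print(o["clock"],o["position"],Ro.from_quat(o["ee_rot"]).as_matrix().round(3))
im=cams.read_camera("wrist");c=cams.calibration("wrist")
cv2.imwrite("pics/w1.png",im); np.save("w1c.npy",c,allow_pickle=True)
cv2.imwrite("pics/w1v.png",cv2.resize(im,(800,600),interpolation=cv2.INTER_CUBIC))
E
```

```text
1.7 [ 0.47781848 -0.18244977  0.17557324] [[ 1. -0.  0.]
 [-0. -1. -0.]
 [ 0.  0. -1.]]
```

View pics/w1v.png

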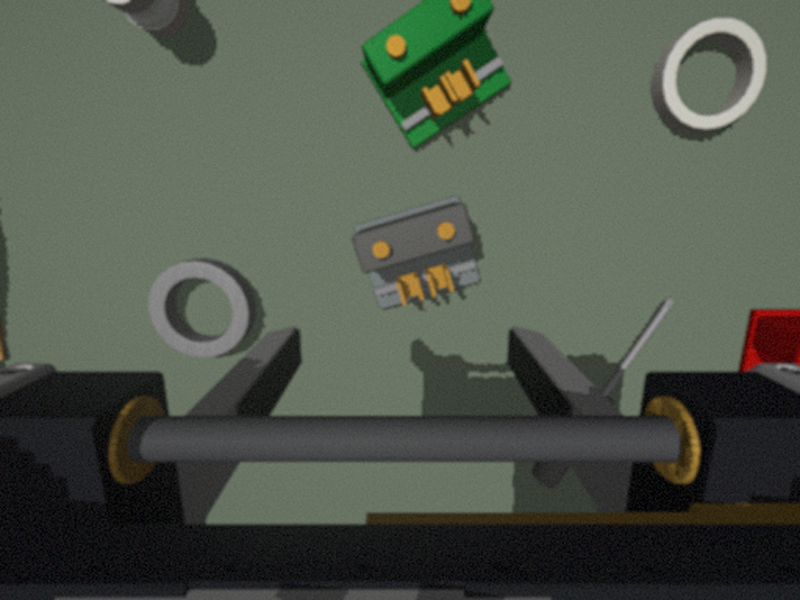

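The wrist view shows the grey block, turned about 15° towards the left. Its brass channels are at (410,288) and (440,278) in the enlarged view.

```bash
python3 - <<'E'
from h import *
im=cv2.imread("pics/w1.png");c=np.load("w1c.npy",allow_pickle=True).item()
crop=im[120:205,220:315];cv2.imwrite("pics/w1z.png",cv2.resize(crop,None,fx=7,fy=7,interpolation=cv2.INTER_CUBIC))
hsv=cv2.cvtColor(im,cv2.COLOR_BGR2HSV); m=cv2.inRange(hsv,(8,110,60),(30,255,255)); m[:,:220]=0;m[:120]=0;m[:,315:]=0;m[205:]=0
n,l,st,ce=cv2.connectedComponentsWithStats(m)
for i in range(1,n): print(st[i],ce[i].round(2),onz(c,ce[i],.046 if ce[i][1]>165 else .058).round(4))
E
```

```text
[280 142  11  12 104] [285.06 147.32] [[ 0.5205 -0.2102  0.058 ]]
[238 154  12  12 105] [243.7  159.36] [[ 0.5073 -0.1647  0.058 ]]
[272 169  19  21 243] [280.63 178.06] [[ 0.4837 -0.207   0.046 ]]
[254 174  18  21 241] [261.92 183.19] [[ 0.4775 -0.1851  0.046 ]]
```

View pics/w1z.png

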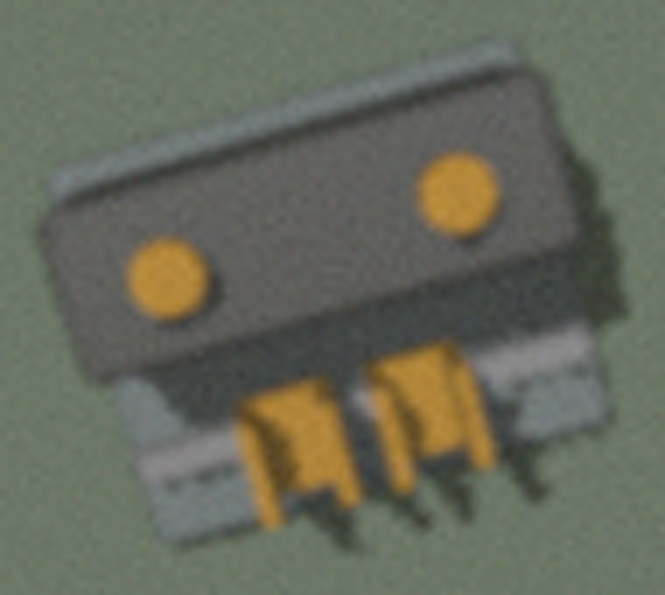

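The zoom shows the rim front ends: left channel at (272,527) and (350,505), right channel at (404,490) and (485,468). I'll use these as rim corners, and go on to the tweezers.

```bash
python3 - <<'E'
from h import *
c=np.load("w1c.npy",allow_pickle=True).item()
q=np.array([(272,524),(350,502),(404,488),(485,466)])/7+[220-.43,120-.43]
P=onz(c,q,.046);print(P.round(4),np.linalg.norm(np.diff(P,axis=0),axis=1).round(4))
v=P[3]-P[0];yaw=np.arctan2(v[0],-v[1]);print("yaw",yaw)
yw=.5*(yaw+.282);x=np.array([np.cos(yw),np.sin(yw),0])
L=(P[0]+P[1])/2+.009*x;R=(P[2]+P[3])/2+.009*x;print(L,R,np.linalg.norm(L-R))
E
```

```text
[[ 0.4639 -0.1809  0.046 ]
 [ 0.4677 -0.1941  0.046 ]
 [ 0.4701 -0.2032  0.046 ]
 [ 0.4739 -0.2168  0.046 ]] [0.0138 0.0094 0.0141]
yaw 0.27380855662635417
[ 0.47442761 -0.18506824  0.046     ] [ 0.48068707 -0.20757447  0.046     ] 0.023360459559119934
```

Emit:
move_arm(
  steps=[
    [[0,-45,0],0],
    [[0,-93,0],0],
    [[0,-141,0],0],
    [[0,-189,0],0],
    [[0,-237,0],0],
    [[0,-285,0],0],
    [[0,-333,0],0],
    [[-6,-380,0],0],
  ],
)

```text
clock: 2.55
position: [0.4719, 0.2, 0.1757]
ee_rot: [1.0, -0.0, 0.0, -0.0]
wrist_force: [1.4, 0.0, 0.5]
opening: 0.094
finger_force: 0.0
```

Emit:
move_arm(
  steps=[
    [[0,0,0],0],
    [[0,0,0],0],
    [[0,0,0],0],
    [[0,0,0],0],
    [[0,0,0],0],
    [[0,0,0],0],
    [[0,0,0],0],
    [[0,0,0],0],
  ],
)

```text
clock: 3.35
position: [0.4718, 0.1982, 0.1755]
ee_rot: [1.0, 0.0, -0.0, -0.0]
wrist_force: [-0.0, -0.9, -0.2]
opening: 0.0937
finger_force: 0.0
```

```bash
python3 - <<'E'
from h import *
o=sensors.get_obs();print(o["clock"],o["position"],Ro.from_quat(o["ee_rot"]).as_matrix().round(3))
im=cams.read_camera("wrist");c=cams.calibration("wrist")
cv2.imwrite("pics/w2.png",im); np.save("w2c.npy",c,allow_pickle=True)
cv2.imwrite("pics/w2v.png",cv2.resize(im[20:240,130:400],None,fx=2.7,fy=2.7,interpolation=cv2.INTER_CUBIC))
E
```

```text
3.35 [0.4718228  0.19819275 0.17547813] [[ 1.     0.001 -0.   ]
 [ 0.001 -1.     0.   ]
 [-0.    -0.    -1.   ]]
```

View pics/w2v.png

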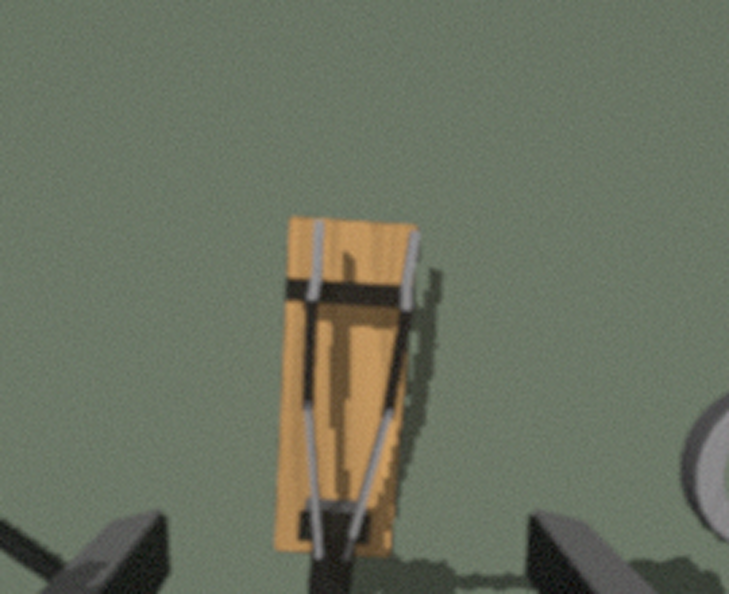

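The wrist view shows the tweezers with their tips up. Tip ends are at (320,222) and (416,232), plates span rows 298–405, and the leaf hinges are near (320,555) and (350,555) in the crop.

```bash
python3 - <<'E'
from h import *
c=np.load("w2c.npy",allow_pickle=True).item()
q=lambda a:np.array(a)/2.7+[130-.3,20-.3]
T=onz(c,q([(320,222),(416,232)]),.044)
P=onz(c,q([(312,299),(404,309),(308,403),(390,410)]),.046)
H=onz(c,q([(320,555),(350,555)]),.044)
print(T.round(4),P.round(4),H.round(4)); 
m=T.mean(0);h=H.mean(0);pm=(P[:2].mean(0)+P[2:].mean(0))/2
for a,b in((m,h),(m,pm),(pm,h)):
  d=a-b;print("yaw",np.arctan2(d[1],d[0]).round(3),np.linalg.norm(d[:2]).round(4))
yaw=np.arctan2(*(m-h)[1::-1]);u=np.array([np.cos(yaw),np.sin(yaw),0])
print("grip from tips",m-.055*u,"from plates",pm-.001*u)
s=cams.calibration("side")
# rest base corners on z=.006
B=onz(c,q([(290,217),(416,224),(275,550),(392,555)]),.006);print(B.round(4), "rest yaw",np.arctan2(*( (B[0]+B[1]-B[2]-B[3])[1::-1])))
u2=(B[0]+B[1]-B[2]-B[3]);u2/=np.linalg.norm(u2);print(B.mean(0)+.021*u2)
E
```

```text
[[0.5629 0.2108 0.044 ]
 [0.559  0.1715 0.044 ]] [[0.5322 0.2144 0.046 ]
 [0.5281 0.176  0.046 ]
 [0.4884 0.2166 0.046 ]
 [0.4853 0.1813 0.046 ]] [[0.418  0.2121 0.044 ]
 [0.418  0.1985 0.044 ]]
yaw -0.099 0.1437
yaw -0.112 0.0528
yaw -0.091 0.0909
grip from tips [0.50622894 0.19658335 0.044     ] from plates [0.50751244 0.19716251 0.046     ]
[[0.5679 0.226  0.006 ]
 [0.5648 0.1682 0.006 ]
 [0.4056 0.2367 0.006 ]
 [0.4029 0.1769 0.006 ]] rest yaw -0.059876112546201475
[0.50628107 0.2006608  0.006     ]
```

Emit:
move_arm(
  steps=[
    [[20,1,20],0.05],
    [[35,1,50],0.1],
    [[35,1,85],0.1],
    [[35,1,115],0.1],
    [[35,1,140],0.1],
    [[35,1,154],0.1],
    [[35,1,154],0.1],
    [[35,1,154],0.1],
  ],
)

```text
clock: 4.2
position: [0.5072, 0.1977, 0.0222]
ee_rot: [0.999, -0.05, 0.0, -0.0]
wrist_force: [-0.1, 0.1, 0.7]
opening: 0.094
finger_force: 0.0
```

```bash
python3 - <<'E'
from h import *
o=sensors.get_obs();print(o["clock"],o["position"],o["wrist_force"])
im=cams.read_camera("wrist");c=cams.calibration("wrist")
cv2.imwrite("pics/w3.png",im); np.save("w3c.npy",c,allow_pickle=True)
cv2.imwrite("pics/w3v.png",cv2.resize(im[0:384,100:420],None,fx=1.56,fy=1.56,interpolation=cv2.INTER_CUBIC))
E
```

```text
4.2 [0.50715193 0.19765085 0.02223656] [-0.05508673  0.08267877  0.6869353 ]
```

View pics/w3v.png

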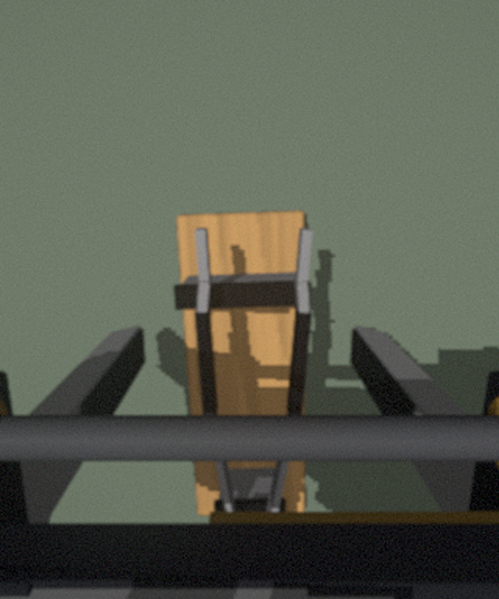

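Both fingers straddle the plates, which sit at columns 203–301 with the fingers at 143 and 353. I'll close gently.

Emit:
move_arm(
  steps=[
    [[0,0,0],0],
    [[0,0,0],0],
    [[0,0,0],0],
    [[0,0,0],0],
    [[0,0,0],0],
    [[0,0,0],0],
    [[0,0,0],0],
    [[0,0,0],0],
  ],
  fingers=37,
  squeeze=20,
)

```text
clock: 5.05
position: [0.5068, 0.1974, 0.0214]
ee_rot: [0.999, -0.05, -0.0, -0.0]
wrist_force: [0.3, -0.6, 0.2]
opening: 0.0373
finger_force: 6.8
```

Emit:
move_arm(
  steps=[
    [[0,0,0],0],
    [[0,0,0],0],
    [[0,0,0],0],
    [[0,0,0],0],
    [[0,0,-5],0],
    [[0,0,-12],0],
    [[0,0,-20],0],
    [[0,0,-30],0],
  ],
  fingers=32,
)

```text
clock: 5.85
position: [0.5068, 0.1974, 0.0523]
ee_rot: [0.999, -0.05, -0.0, -0.0]
wrist_force: [-0.9, 0.1, -1.4]
opening: 0.0323
finger_force: 13.2
```

Emit:
move_arm(
  steps=[
    [[0,0,-15],0],
    [[0,0,-30],0],
    [[0,0,-40],0],
    [[0,0,-40],0],
    [[0,0,-40],0],
    [[0,0,-40],0],
    [[0,0,-40],0],
    [[0,0,-40],0],
  ],
)

```text
clock: 6.65
position: [0.5066, 0.1973, 0.091]
ee_rot: [0.999, -0.05, -0.0, 0.0]
wrist_force: [-0.3, -0.3, -0.7]
opening: 0.0322
finger_force: 13.2
```

```bash
python3 - <<'E'
from h import *
o=sensors.get_obs();print(o["clock"],o["position"],o["wrist_force"],o["opening"])
im=cams.read_camera("wrist");c=cams.calibration("wrist")
cv2.imwrite("pics/w4.png",im); np.save("w4c.npy",c,allow_pickle=True)
cv2.imwrite("pics/w4v.png",cv2.resize(im[100:270,170:350],None,fx=3.4,fy=3.4,interpolation=cv2.INTER_CUBIC))
E
```

```text
6.65 [0.50657378 0.19732708 0.09104651] [-0.27799565 -0.27399687 -0.66076694] 0.03222311649865742
```

View pics/w4v.png

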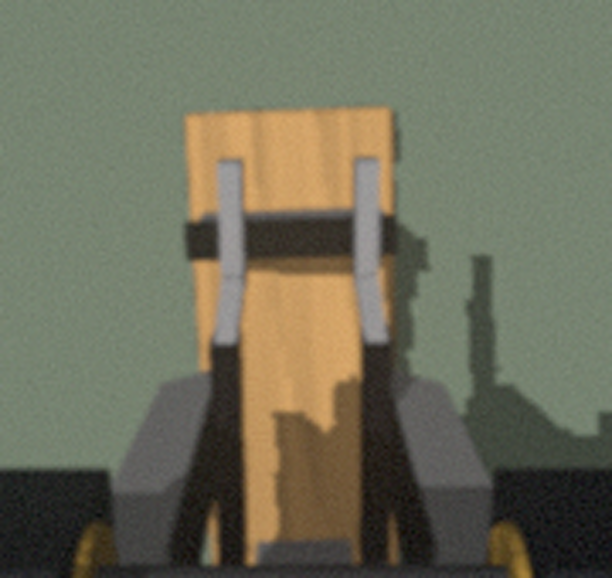

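The tweezers are lifted, with the tip ends at (231,160) and (368,158) in the crop, parallel to each other. Next I'll measure the tips relative to the tool.

```bash
python3 - <<'E'
from h import *
c=np.load("w4c.npy",allow_pickle=True).item()
q=lambda a:np.array(a)/3.4+[170-.35,100-.35]
for z in (.105,.1095,.114,.118):
    T=onz(c,q([(231,160),(368,158)]),z);print(z,tool(T).round(1),(np.linalg.norm(T[0]-T[1])*1000).round(2))
s=cams.calibration("side");im=cams.read_camera("side")
p=proj(s,[[.5617,.192,.11],[.41,.21,.11]]);print(p)
cv2.imwrite("pics/s4.png",cv2.resize(im[200:310,150:270],None,fx=6,fy=5.4,interpolation=cv2.INTER_CUBIC))
E
```

```text
0.105 [[ 54.4 -14.  -13.9]
 [ 54.7  10.5 -13.9]] 24.48
0.1095 [[ 54.8 -13.6 -18.4]
 [ 55.1  10.2 -18.4]] 23.81
0.114 [[ 55.2 -13.3 -22.9]
 [ 55.5   9.9 -22.9]] 23.13
0.118 [[ 55.5 -13.  -26.9]
 [ 55.8   9.6 -26.9]] 22.54
[[176.61521844 234.49415561]
 [229.40307507 258.42163994]]
```

Emit:
move_arm(
  steps=[
    [[-1,10,0],0],
    [[-3,35,0],0],
    [[-6,65,0],0],
    [[-8,95,0],0],
    [[-10,125,0],0],
    [[-12,155,0],0],
    [[-14,185,0],0],
    [[-17,215,0],0],
  ],
)

```text
clock: 7.55
position: [0.4679, -0.0167, 0.0915]
ee_rot: [0.999, -0.05, 0.0, 0.0]
wrist_force: [-0.1, -0.0, -1.0]
opening: 0.0322
finger_force: 13.2
```

Emit:
move_arm(
  steps=[
    [[-3,30,0],-0.05],
    [[-5,60,0],-0.1],
    [[-7,90,0],-0.15],
    [[-10,120,0],-0.2],
    [[-12,150,0],-0.25],
    [[-14,175,0],-0.3],
    [[-16,190,0],-0.34],
    [[-17,199,0],-0.378],
  ],
)

```text
clock: 8.35
position: [0.4308, -0.2131, 0.0914]
ee_rot: [0.99, 0.139, -0.0, 0.0]
wrist_force: [1.2, 1.4, 0.3]
opening: 0.0321
finger_force: 13.2
```

Emit:
move_arm(
  steps=[
    [[0,0,5],0],
    [[0,0,12],0],
    [[0,0,20],0],
    [[0,0,28],0],
    [[0,0,32],0],
    [[0,0,32],0],
    [[0,0,32],0],
    [[0,0,32],0],
  ],
)

```text
clock: 9.15
position: [0.4322, -0.2112, 0.0597]
ee_rot: [0.99, 0.139, 0.0, 0.0]
wrist_force: [0.5, -0.6, -1.0]
opening: 0.0323
finger_force: 13.2
```

```bash
python3 - <<'E'
from h import *
o=sensors.get_obs();print(o["clock"],o["position"],o["wrist_force"],o["opening"],Ro.from_quat(o["ee_rot"]).as_matrix()[:,0])
print(tool([[.4776,-.1963,.036]]))
im=cams.read_camera("wrist");c=cams.calibration("wrist")
cv2.imwrite("pics/w5.png",im); np.save("w5c.npy",c,allow_pickle=True)
cv2.imwrite("pics/w5v.png",cv2.resize(im[90:220,190:330],None,fx=4.5,fy=4.5,interpolation=cv2.INTER_CUBIC))
E
```

```text
9.15 [ 0.43215435 -0.21124283  0.05968884] [ 0.48913583 -0.58472367 -1.02575284] 0.03230141475658037 [9.61380464e-01 2.75222665e-01 2.95721115e-04]
[[47.79616499 -1.86394718 23.70251627]]
```

View pics/w5v.png

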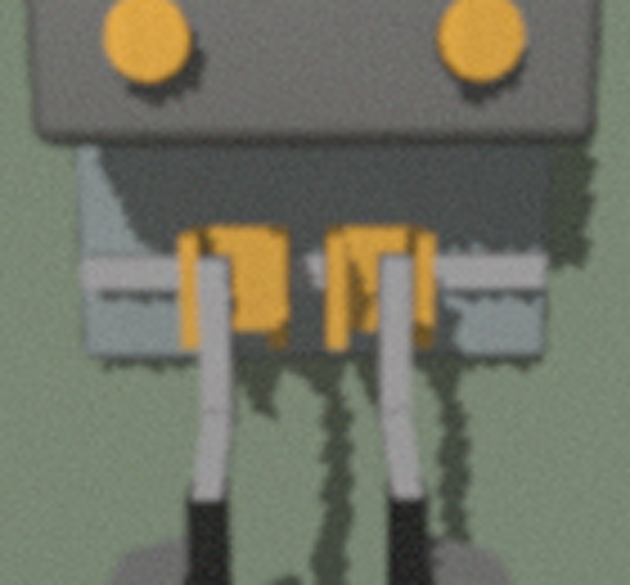

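The tip ends are at (212,257) and (394,255). The channel rim front corners are at (180,347), (288,345), (327,347) and (436,345).

```bash
python3 - <<'E'
from h import *
c=np.load("w5c.npy",allow_pickle=True).item()
q=lambda a:np.array(a)/4.5+[190-.39,90-.39]
T=tool(onz(c,q([(213,257),(395,255)]),.0827));print("tipends",T.round(1))
B=tool(onz(c,q([(180,346),(288,346),(327,346),(436,346)]),.046));print("rims",B.round(1))
D=tool(onz(c,q([(147,38),(482,38)]),.058));print("dots",D.round(1),np.arctan2(D[1,0]-D[0,0],D[1,1]-D[0,1]))
E
```

```text
tipends [[ 55.6 -13.2 -23. ]
 [ 55.8  10.  -23. ]]
rims [[ 38.3 -21.7  13.7]
 [ 38.3  -4.4  13.7]
 [ 38.3   1.9  13.7]
 [ 38.3  19.4  13.7]]
dots [[ 84.4 -24.    1.7]
 [ 84.3  23.6   1.7]] -0.0010488918905103425
```

Emit:
move_arm(
  steps=[
    [[-1,0.4,3],0],
    [[-1,0.4,8],0],
    [[-1,0.4,13],0],
    [[-1,0.4,18],0],
    [[-1,0.4,23],0],
    [[-1,0.4,28],0],
    [[-1,0.4,31],0],
    [[-1,0.4,33],0],
  ],
  fingers=32.3,
)

```text
clock: 10.0
position: [0.431, -0.2118, 0.0261]
ee_rot: [0.99, 0.139, -0.0, -0.0]
wrist_force: [-0.9, 0.8, -1.4]
opening: 0.0327
finger_force: 12.8
```

Emit:
move_arm(
  steps=[
    [[0,0,2],0],
    [[0,0,4],0],
    [[0,0,6],0],
    [[0,0,8],0],
    [[0,0,9],0],
    [[0,0,9],0],
    [[0,0,9],0],
    [[0,0,9],0],
  ],
)

```text
clock: 10.8
position: [0.4311, -0.2119, 0.0175]
ee_rot: [0.99, 0.139, 0.0, 0.0]
wrist_force: [0.5, 0.4, -0.2]
opening: 0.0325
finger_force: 12.8
```

Emit:
move_arm(
  steps=[
    [[0,0,0],0],
    [[0,0,0],0],
    [[0,0,0],0],
    [[0,0,0],0],
    [[0,0,0],0],
    [[0,0,0],0],
    [[0,0,0],0],
    [[0,0,0],0],
  ],
)

```text
clock: 11.6
position: [0.4311, -0.2119, 0.0174]
ee_rot: [0.99, 0.139, -0.0, -0.0]
wrist_force: [0.2, 1.0, -0.9]
opening: 0.0323
finger_force: 12.8
```

```bash
python3 - <<'E'
from h import *
o=sensors.get_obs();print(o["clock"],o["position"],o["wrist_force"],o["opening"])
im=cams.read_camera("wrist");c=cams.calibration("wrist")
cv2.imwrite("pics/w6.png",im); np.save("w6c.npy",c,allow_pickle=True)
cv2.imwrite("pics/w6v.png",cv2.resize(im[90:210,200:330],None,fx=5,fy=5,interpolation=cv2.INTER_CUBIC))
E
```

```text
11.6 [ 0.43109866 -0.21187059  0.01743967] [ 0.18438438  0.96563893 -0.92364458] 0.032322865614280445
```

View pics/w6v.png

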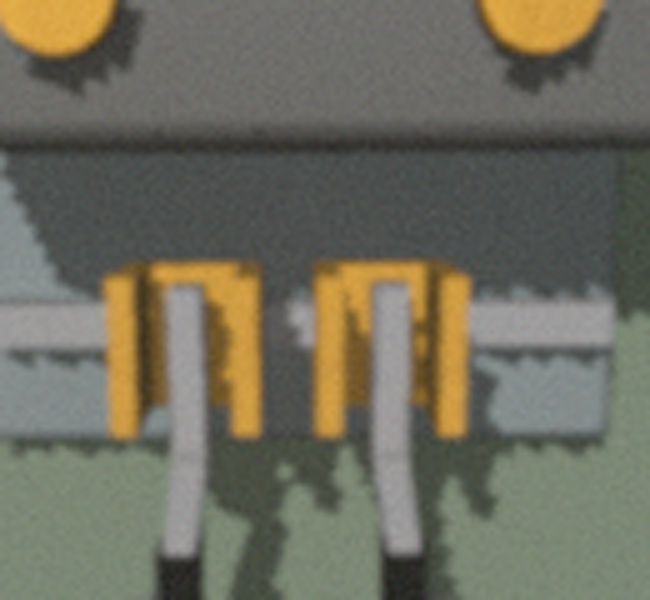

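The tips stand centred in the channels: tips at columns 185 and 391, channel middles at 184.5 and 392.5, with clear gaps and no contact force. I'm handing the job in.

```bash
python3 -c "
from bench import arm
print(arm.job_done())"
```

```text
the job is handed in; nothing more can be done
None
```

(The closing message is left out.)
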